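# Fit the wire beater to the herb-cheese mixer and hold it home

### The job

Get the herb-cheese mixer ready: swing the dust-cap lever on the mixer's head all the way up and back off the drive socket, then take the wire beater out of the rack and stand it in the socket, turning it until the splines mesh, and leave the disc attachment standing where it is. Push the beater fully home against the ejector spring, until its collar sits on the drive face, and finish while still gripping it and pressing it down: it springs back out if let go.

Things in the scene. Friction and masses are not known exactly. Their poses are not given: they have to be found in the camera images.
- mixer: Drive unit of a bottom-driven mixer, bowl off, fixed to the table: white body 210 x 150 x 70 mm high, with a round steel head (37 mm radius) rising to 103 mm on its top. Origin: table level, directly under the axis of the head; z up. The lever's hinge lies on its +x side, so the shut lever points along its -x.
- lever (a joint): Dust-cap lever on the mixer's head, in rad: 0 = shut (level, its rubber cap over the socket), grows as the tip is raised and swung back over the hinge towards the mixer's +x, stop at 2.3. It stays where it is left; about 1.5 N at the tip moves it.
- lever_tip (a point): Middle of the lever's black tip (26 mm long, 14 wide, 14 thick), 113 mm from the hinge axis. Shut, it is 119 mm above the table and overhangs the head: 45 mm free below, open air at both sides. Axes turn with the lever: y along the hinge axis (the lever's width), hinge towards +x. Pinched across its width it pivots between the fingers as they follow the arc.
- lever_hinge (a point): Point on the lever's hinge axis, middle of the lever, 119 mm above the table and 60 mm from the drive axis. The axes turn with the lever; y is the hinge axis.
- drive_mouth (a point): Centre of the mouth of the drive socket, on the white drive face, 105 mm above the table, hidden under the cap at the start. z up; x and y lie along its two crossed slots (each 26.5 mm long, 10.5 wide, 30 deep), so it looks the same every quarter turn. A stiff gearbox keeps it from turning (0.5 N m).
- ejector (a joint): Spring-loaded ejector pin in the middle of the socket, in m: 0 = out (its top 14 mm below the mouth), grows as it is pushed down. 3 N at 0, 8 N at 0.010, which is where it stands with an attachment fully home.
- beater: Wire beater, 122 mm high, about 120 g, upright in one well of the rack: four wire loops (64 mm across, 32 to 82 mm up) on a 10 mm stem; on top a black grip block 30 (x) x 16 (y) x 34 mm high, 88 to 122 mm up; below, a collar and splined foot. Origin: centre of the foot's underside; z up the stem; x and y along the splines.
- beater_collar (a point): Centre of the underside of the beater's round collar (38 mm across), 24 mm above the beater's underside; axes as the beater. Below it is the splined foot: two crossed bars 24 mm long, 8 mm thick (21 and 6 mm in the lowest 4 mm). Fully home, this point lies on the drive mouth.
- disc_tool: Disc attachment, to be left alone, standing in the other well: same foot, collar, stem, height, grip block and origin as the beater, but with one flat steel disc 66 mm across instead of wire loops.
- rack: Wooden rack, fixed: 80 x 210 x 30 mm high, with two round wells of 31 mm diameter, 22 mm deep (floor 8 mm above the table), 65 mm to either side of its centre along its y; which well holds the beater varies. Origin: table level under its centre.

How it is judged (in metres and radians):
On the way, in this order (a step that is already met when the one before it is completed fails the run):
1. the lever is swung back off the socket (value of joint lever above 1.75 rad), for 0.2 s.
2. the beater is lifted out of the rack (z of beater in the frame of rack above 0.035 m and contact force between the fingers and beater above 1 N), for 0.2 s.
3. the splines have meshed: the foot is in the socket (z of beater_collar in the frame of drive_mouth below 0.012 m and horizontal distance between beater_collar and drive_mouth below 0.004 m), for 0.1 s.
At the end, for the whole second after the job is handed in: Beater upright (0.07 rad) in the socket, centred to 3 mm, collar within 2 mm of the drive face, ejector pressed over 8 mm, at rest, fingers on it with over 3 N; lever above 1.75 rad; disc attachment upright (0.2 rad) within 20 mm of its start (z of beater_collar in the frame of drive_mouth below 0.002 m and horizontal distance between beater_collar and drive_mouth below 0.003 m and angle between beater's own z axis and vertical below 0.07 rad and value of joint ejector above 0.008 m and contact force between the fingers and beater above 3 N and linear speed of beater below 0.02 m/s and value of joint lever above 1.75 rad and distance of disc_tool from where it was at the start of the episode below 0.02 m and angle between disc_tool's own z axis and vertical below 0.2 rad); the arm keeps its last pose, push and grip.
It fails at once if the disc attachment is disturbed (distance of disc_tool from where it was at the start of the episode above 0.03 m or angle between disc_tool's own z axis and vertical above 0.35 rad).
It also fails if it takes over 67 s, if anything falls off the work surface, if the arm or the gripper's body presses on something with over 40 N, if the wrist force passes 120 N, or if a joint passes its speed limit or range.

### The arm

A 6-joint arm with a two-finger parallel gripper is mounted at the origin on the work surface. World frame = base frame: x ahead of the robot, y to its left, z up, the work surface at z = 0. Lengths are in mm, angles in rad, forces in N, time in s.
With the tool pointing down it reaches from about 325 to 900 mm from the base axis. Payload 3.5 kg.
Tool frame: the origin (TCP) lies on the centre line of the jaws, within the pads' length; the fingertips stand 8 mm ahead of it and the grasp point (between the pads) lies 11 mm behind it; z points along the fingers, y is the line along which they close (so a half turn about z gives the same grasp; the last joint's range is limited). The gripper opens to 85 mm and grips with 20 to 120 N. Pads are 22 mm wide; open, the fingers measure 114 mm over their backs; the gripper's body (76 mm by 85 mm) begins 54 mm behind the grasp point. The pads swing forward as they close: fully open they stand 13 mm farther back than shut.
Start: joints at [1.047, 0.276, -0.026, 1.268, 0, 1.467], TCP at [255.312, 570.471, 239.313] pointing down, gripper open.
Joint ranges: [-3.12, 3.12], [-0.85, 1.88], [-1.08, 1.24], [-1.95, 2.15], [-1.57, 1.53], [-3.14, 3.14]. Speed limits (rad/s): [2.57, 2.57, 3.14, 3.14, 3.14, 3.14].

### API

Orientations are given as a rotation vector (axis times angle).
In Python, from plant import env gives the robot as it stands.
- The arm moves only by the tool drive_effector, called after "Request:" as name(argument=value, ...) on one line, values as JSON. Schema: {"type":"object","properties":{"increments":{"type":"array","items":{"type":"number"},"minItems":6,"maxItems":72},"aperture":{"type":"number"},"grip_n":{"type":"number"},"only":{"type":"string"},"quiet":{"type":"boolean"},"lines":{"type":"string"}},"required":["increments"],"additionalProperties":false}. increments is one flat list of numbers that holds 1 to 12 rows one after another, with no inner brackets; each row has 6 numbers: dx, dy, dz in mm, then a rotation vector rx, ry, rz in rad; each row shifts and turns the commanded pose from where the row before left it, along the tool's axes as they then stand; what a row does not reach is not made up. A row lasts 1/8 s, in which the tool goes at most 62.5 mm and 0.188 rad, less where a joint would pass 70% of its speed; a pose out of reach is approached as far as the arm can. aperture is the opening from 0.0 (shut) to 1.0 (fully open), set as the call begins (left out keeps the last). The fingers move at their own pace and stop on an object; grip_n is the grip in N (left out, the last holds). Time passes only in rows, so rows that do not move let the fingers close. The tool returns the time, the measured TCP pose, the force, the opening and the grip force at its end. only (a regular expression) keeps the lines of the reply that match it, lines (a string "A,B") keeps lines A to B, and quiet returns only ok. Input that does not fit is refused with a message, and nothing moves.
- env.get_obs(): the state, without advancing time (a new reading comes with each control period).
- env.read_camera(name): name is "scene" or "top"; returns (picture, depth): 480x640x3 uint8, red, green, blue; 480x640 float32, mm along the optical axis (not along the pixel's ray), 0 where there is no reading.
- env.camera_model(name): a dict with "K" (3x3 intrinsics, pixels), "extrinsics" (4x4, takes a point from world to camera coordinates). Camera axes: x right, y down, z forward; pixel columns grow to the right and rows downward; lengths in mm; the calibration is good to about 2 mm. A picture is of the moment at which its call begins. camera_model takes no time and is no camera call.
- env.job_done(): hands the job in; it is judged then, once.
The state is a dict: "clock": time; "joint_positions": joint angles; "dq": joint speeds; "joint_torque": joint torques, N m; "tcp_pos": TCP position; "tool_rot": TCP orientation; "force": force on the tool from outside, world axes, zero at the start; "ft_torque": the same for the moment, N m; "grip_width": opening from 0.0 (shut) to 1.0 (fully open); "gripper_force": force on a finger pad.
Only numpy, scipy, OpenCV 4.12 (cv2) and the standard library are available. Lean on these libraries where they do the work, as an engineer would, in place of code of your own. Each camera call takes 0.05 s, during which the arm holds its last target. There are 200 camera calls.

## Working session

There is one attempt and no reset: what is moved stays moved. The work goes in short steps, Python scripts to look and compute and a tool call to move; the robot and the scene stay as the last step left them, time stands still between calls to the robot, and variables do not carry over. Pictures are saved under pics/ and viewed, at most 10 in all, crops included, and the job is handed in when it is done.

```bash
ls; mkdir -p pics
```

Create h.py:
```python
import numpy as np, cv2
from plant import env
from scipy.spatial.transform import Rotation as R
def look(n):
    p,d=env.read_camera(n); m=env.camera_model(n); return p,d,np.array(m["K"]),np.array(m["extrinsics"])
def pts(d,K,E):
    v,u=np.mgrid[:d.shape[0],:d.shape[1]]
    c=np.stack([(u-K[0,2])/K[0,0]*d,(v-K[1,2])/K[1,1]*d,d],-1)
    return (c-E[:3,3])@E[:3,:3]
def ray(u,v,z,K,E):
    r=E[:3,:3].T@np.array([(u-K[0,2])/K[0,0],(v-K[1,2])/K[1,1],1]); o=-E[:3,:3].T@E[:3,3]
    return o+r*(z-o[2])/r[2]
def totool(w):
    s=env.get_obs(); return R.from_rotvec(s["tool_rot"]).inv().apply(w)
```

Run:
```python
from h import *
for n in("scene","top"):
    p,d,K,E=look(n); cv2.imwrite(f"pics/{n}0.png",p[:,:,::-1]); np.savez(f"{n}0.npz",p=p,d=d,K=K,E=E)
    print(n,(-E[:3,:3].T@E[:3,3]).round(),E[:3,2].round(2),E[2,:3].round(2))
s=env.get_obs(); print(s); print(R.from_rotvec(s["tool_rot"]).as_matrix().round(3))
```

```text
pics
plant.py
scene [ 922. -414.  734.] [ 0.02 -0.69 -0.73] [-0.42  0.54 -0.73]
top [ 343.   60. 1035.] [ 0.   -0.23 -0.97] [ 0.23  0.   -0.97]
{'clock': 0.1, 'joint_positions': array([ 1.04661135e+00,  2.77088977e-01, -2.77452478e-02,  1.26799883e+00,
        1.36574439e-05,  1.46740756e+00]), 'dq': array([-0.00101982, -0.00446345,  0.00291778,  0.00064279, -0.00057051,
       -0.00107232]), 'joint_torque': array([ 6.50854236e-04, -4.46708858e+01,  2.96129179e+01,  8.44904745e-03,
       -7.69523581e-05, -8.48012519e-06]), 'tcp_pos': array([254.95725281, 569.87859932, 238.25089137]), 'tool_rot': array([-6.55984948e-01, -3.07168484e+00,  3.03581975e-03]), 'force': array([-0.89060131,  0.12722588, -0.05572638]), 'ft_torque': array([-0.02071707, -0.01205484, -0.00079435]), 'gripper_force': 0.0, 'grip_width': 0.9995367128000959}
[[-0.913  0.408 -0.001]
 [ 0.408  0.913 -0.002]
 [ 0.    -0.002 -1.   ]]
```

View pics/scene0.png

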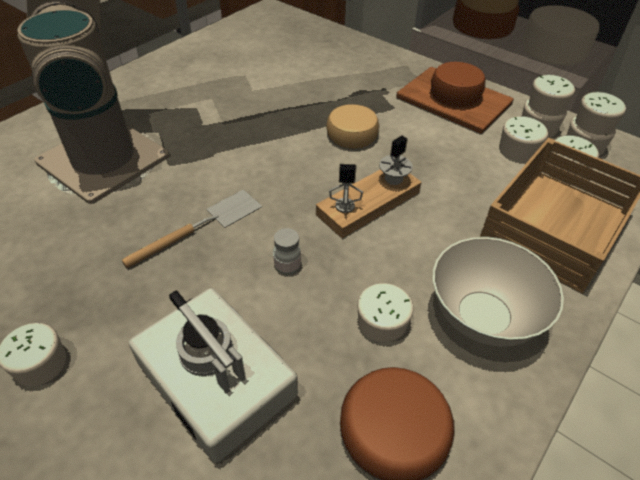

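View pics/top0.png

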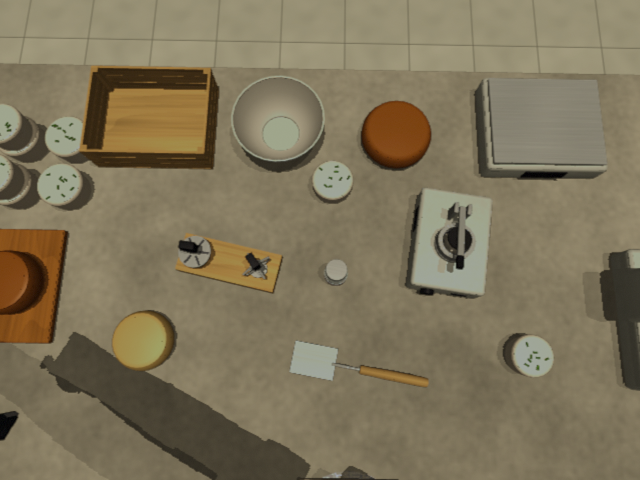

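The scene view shows the mixer at (195,365) with its lever tip at (178,298), the beater in the rack at (346,185) and the disc tool at (397,160). In the top view the lever tip is at (460,260), the hinge at (460,212), the beater grip at (255,262) and the disc grip at (188,245).

Run:
```python
from h import *
def load(n): f=np.load(n+"0.npz"); return f["p"].astype(int),f["d"],f["K"],f["E"]
A={}
for n in("scene","top"):
    p,d,K,E=load(n); P=pts(d,K,E); A[n]=(p,P,d>0)
    v,u=dict(scene=(365,215),top=(225,440))[n]
    def rect(m,name):
        q=P[m][:,:2].astype(np.float32); r=cv2.minAreaRect(q); b=cv2.boxPoints(r)
        e=b[1]-b[0]; print(n,name,m.sum(),np.round(r[0],1),np.round(r[1],1),"ang",round(r[2],1),"z",P[m][:,2].mean().round(1),"mean",q.mean(0).round(1))
    Z=P[...,2]; ok=d>0
    c=P[v,u][:2]; near=ok&(np.hypot(*(P[...,:2]-c).transpose(2,0,1))<170)
    sat=p.max(2)-p.min(2)
    rect(near&(Z>66)&(Z<74)&(p.min(2)>130),"body")
    rect(near&(Z>99)&(Z<104),"head")
    lev=near&(Z>112)&(Z<150); rect(lev,"lever")
    rect(lev&(p.max(2)<60),"tip dark")
    q=P[lev]; print(q[:,2].min(),q[:,2].max())
    for nm,(a,bb) in dict(beater=dict(scene=(346,175),top=(253,262)),disc=dict(scene=(399,148),top=(189,246))).items() if 0 else [(k,w[n]) for k,w in dict(beater=dict(scene=(346,175),top=(253,262)),disc=dict(scene=(399,148),top=(189,246))).items()]:
        w=np.zeros_like(ok); w[bb-22:bb+23,a-22:a+23]=1
        rect(w&ok&(Z>98)&(Z<140),nm+" grip"); rect(w&ok&(Z>126)&(Z<135),nm+" top")
    w=np.zeros_like(ok); 
    w[:]=ok&(Z>26)&(Z<34)&(sat>50)
    w[:, :]&= (np.indices(ok.shape)[1]>(300 if n=="scene" else 170))&(np.indices(ok.shape)[1]<(430 if n=="scene" else 290))&(np.indices(ok.shape)[0]>(150 if n=="scene" else 225))&(np.indices(ok.shape)[0]<(240 if n=="scene" else 300))
    rect(w,"rack")
```

```text
scene body 9738 [ 570.1 -206.6] [146.2 206.4] ang 81.7 z 70.8 mean [ 583.6 -216.1]
scene head 444 [ 580.3 -214.4] [ 73.2 101.2] ang 64.0 z 102.5 mean [ 573.9 -212.9]
scene lever 1905 [ 565.2 -206. ] [ 47.1 133.6] ang 81.0 z 130.7 mean [ 573.9 -208.2]
scene tip dark 799 [ 566.7 -206.1] [ 46.1 132.2] ang 87.7 z 128.9 mean [ 561.4 -207.9]
112.02303119442726 149.9866284570193
scene beater grip 314 [509.3 190.5] [29.8 18.9] ang 42.1 z 119.4 mean [511.8 187.5]
scene beater top 122 [508.9 190.5] [29.2 18.8] ang 41.2 z 130.0 mean [510.2 190.2]
scene disc grip 277 [537.1 318.5] [33.9 17.8] ang 83.9 z 118.8 mean [538.9 313.8]
scene disc top 106 [536.8 319.5] [31.4 18.1] ang 81.8 z 129.8 mean [537.5 316.8]
scene rack 1915 [522.1 256. ] [213.5  83.8] ang 77.1 z 30.7 mean [522.5 234.4]
top body 4277 [ 569.3 -205.6] [141.2 200.1] ang 81.5 z 69.8 mean [ 563.2 -203.3]
top head 303 [ 569.8 -208.7] [72.9 94.8] ang 63.8 z 102.1 mean [ 559.4 -199. ]
top lever 897 [ 563.5 -204. ] [ 46.6 135.3] ang 83.0 z 130.8 mean [ 567.5 -203.8]
top tip dark 393 [ 561.8 -202.9] [ 44.2 130. ] ang 78.4 z 129.7 mean [ 552.2 -199.6]
112.87111081626306 149.8360837141547
top beater grip 159 [508.3 192.5] [30.  15.7] ang 35.2 z 126.8 mean [506.3 191.1]
top beater top 130 [508.5 192.7] [29.6 15.6] ang 35.5 z 129.9 mean [508.2 192.5]
top disc grip 195 [535.9 319.7] [31.3 16.1] ang 83.4 z 124.2 mean [534.2 317.3]
top disc top 130 [536.  319.8] [31.1 15.9] ang 83.4 z 130.0 mean [535.8 319.3]
top rack 2454 [522.6 256.6] [210.9  80.6] ang 77.8 z 30.0 mean [516.4 242.6]
```

Run:
```python
from h import *
from scipy.optimize import least_squares
a=np.radians(-8.4); ex=np.array([np.cos(a),np.sin(a)]); ey=np.array([-ex[1],ex[0]])
for n in("scene","top"):
    f=np.load(n+"0.npz"); p,d,K,E=f["p"].astype(int),f["d"],f["K"],f["E"]; P=pts(d,K,E); Z=P[...,2]
    c=np.array([566,-206.]); L=np.stack([(P[...,:2]-c)@ex,(P[...,:2]-c)@ey],-1)
    near=(d>0)&(abs(L[...,0])<110)&(abs(L[...,1])<60)
    m=near&(Z>99)&(Z<105)&(L[...,0]<60)
    q=L[m]; th=np.degrees(np.arctan2(q[:,1],q[:,0])); r=np.hypot(*q.T)
    o=[]
    for t in range(-180,180,8):
        k=(th>=t)&(th<t+8)
        if k.sum()>3 and abs(t+4)>50: o.append(q[k][r[k].argmax()])
    o=np.array(o)
    s=least_squares(lambda x:np.hypot(o[:,0]-x[0],o[:,1]-x[1])-37,[0,0],loss="soft_l1")
    print(n,len(o),"head c",(c+s.x[0]*ex+s.x[1]*ey).round(1),"local",s.x.round(1),"res",np.abs(s.fun).mean().round(1))
    for x0 in range(-80,90,10):
        k=near&(Z>112)&(L[...,0]>=x0)&(L[...,0]<x0+10)&(abs(L[...,1])<40)
        if k.sum(): print(x0,k.sum(),"y",L[k][:,1].min().round(1),L[k][:,1].max().round(1),"z",np.percentile(Z[k],[5,50,95]).round(1),"x",L[k][:,0].min().round(1))
```

```text
scene 24 head c [ 560.7 -205.1] local [-5.4  0.1] res 0.4
-70 51 y -7.0 5.9 z [143.1 149.8 152.5] x -67.6
-60 81 y -7.1 7.2 z [140.7 148.2 150.4] x -60.0
-50 86 y -6.8 7.1 z [140.1 145.5 148.9] x -49.9
-40 67 y -5.9 6.1 z [138.4 142.7 144.9] x -39.8
-30 133 y -17.8 18.0 z [128.4 135.6 142.7] x -30.0
-20 224 y -22.7 22.6 z [126.9 129.5 140.1] x -20.0
-10 253 y -23.6 23.4 z [124.9 127.2 137.8] x -9.9
0 240 y -22.2 22.4 z [122.7 125.6 136.3] x 0.0
10 146 y -15.6 16.5 z [120.2 125.8 134.5] x 10.1
20 79 y -5.9 6.7 z [127.1 130.9 133.1] x 20.1
30 74 y -5.9 6.4 z [123.9 128.6 131.2] x 30.1
40 147 y -16.8 17.2 z [119.7 127.2 129.5] x 40.1
50 226 y -16.8 17.8 z [117.2 125.4 129.8] x 50.0
60 131 y -16.4 17.4 z [113.4 124.2 130.2] x 60.0
top 27 head c [ 560.6 -204. ] local [-5.6  1.2] res 0.5
-80 2 y -1.6 1.8 z [142.7 143.1 143.5] x -70.4
-70 52 y -6.1 8.0 z [140.3 148.1 150.9] x -69.9
-60 45 y -5.2 8.2 z [138.1 146.6 149.8] x -59.8
-50 38 y -4.5 8.1 z [139.1 144.5 148.3] x -49.8
-40 38 y -5.0 7.4 z [134.  140.7 144.3] x -39.6
-30 81 y -17.1 20.1 z [126.  130.4 141.8] x -29.8
-20 113 y -21.4 24.6 z [124.5 128.1 138.6] x -19.5
-10 122 y -21.8 24.8 z [123.6 126.5 137.4] x -10.0
0 97 y -20.0 23.4 z [121.1 124.8 134.6] x 0.1
10 58 y -14.1 15.9 z [120.6 129.2 133.6] x 10.1
20 30 y -3.8 7.0 z [126.9 129.3 132.2] x 20.4
30 33 y -4.0 7.7 z [123.8 127.4 129.9] x 30.0
40 89 y -14.1 18.8 z [113.8 125.6 129.3] x 40.3
50 90 y -15.6 18.7 z [119.2 125.2 129.2] x 50.0
60 22 y -15.2 17.8 z [117.9 126.4 129.5] x 60.4
```

Request:
drive_effector(increments=[-42, -46, 3, 0, 0, 0, -42, -46, 3, 0, 0, 0, -42, -46, 3, 0, 0, 0, -42, -46, 3, 0, 0, 0, -42, -46, 3, 0, 0, 0, -42, -46, 3, 0, 0, 0, -42, -46, 3, 0, 0, 0, -42, -46, 3, 0, 0, 0, -42, -46, 3, 0, 0, 0, -42, -46, 3, 0, 0, 0, -42, -46, 3, 0, 0, 0, 0, 0, 0, 0, 0, -0.136], aperture=1.0, grip_n=30)

```text
clock: 1.6
tcp_pos: [471.4, -84.1, 205.9]
tool_rot: [0.45, 3.109, -0.001]
force: [0.7, 1.7, -1.3]
grip_width: 0.999
gripper_force: 0.0
```

Request:
drive_effector(increments=[0, 0, 0, 0, 0, -0.136, 0, 0, 0, 0, 0, 0, 0, 0, 0, 0, 0, 0])

```text
clock: 1.98
tcp_pos: [470.1, -79.9, 206.1]
tool_rot: [-0.236, -3.132, -0.0]
force: [-0.0, 0.6, 0.4]
grip_width: 1.0
gripper_force: 0.0Traceback (most recent call last):
```

Add to h.py:
```python
def need(x,y,z,yawy,pr=True):
    "tool-frame shift and z turn to bring the TCP to x,y,z, tool down, tool y at yawy deg (mod 180)"
    s=env.get_obs(); M=R.from_rotvec(s["tool_rot"]); yy=M.apply([0,1,0]); cur=np.degrees(np.arctan2(yy[1],yy[0]))
    dyaw=(yawy-cur+90)%180-90
    ct=M.inv().apply(np.cross(M.apply([0,0,1]),[0,0,-1]))
    print("tcp",s["tcp_pos"].round(1),"yaw",cur.round(2),"shift",M.inv().apply(np.array([x,y,z])-s["tcp_pos"]).round(1),"rz",(-np.radians(dyaw)).round(3),"tilt fix",ct.round(3),"F",s["force"].round(1),"T",s["ft_torque"].round(2),"q",s["joint_positions"].round(2),"t",round(s["clock"],2),"grip",s["grip_width"].round(3),s["gripper_force"])
```

```bash
python3 -c "
from h import *
need(510.5,-197.2,200,81.6)"
```

```text
  File "<string>", line 3, in <module>
    need(510.5,-197.2,200,81.6)
    ~~~~^^^^^^^^^^^^^^^^^^^^^^^
  File "h.py", line 20, in need
    print("tcp",s["tcp_pos"].round(1),"yaw",cur.round(2),"shift",M.inv().apply(np.array([x,y,z])-s["tcp_pos"]).round(1),"rz",(-np.radians(dyaw)).round(3),"tilt fix",ct.round(3),"F",s["force"].round(1),"T",s["ft_torque"].round(2),"q",s["joint_positions"].round(2),"t",round(s["clock"],2),"grip",s["grip_width"].round(3),s["gripper_force"])
                                                                                                                                                                                                                                                                                                      ^^^^^^^^^^^^^^^^^^^^^
AttributeError: 'float' object has no attribute 'round'
```

```bash
sed -i 's/s\["grip_width"\].round(3)/round(s["grip_width"],3)/' h.py; python3 -c "
from h import *
need(510.5,-197.2,200,81.6)"
```

```text
tcp [470.1 -79.9 206.1] yaw 81.38 shift [ -57.6 -109.9    6.1] rz -0.004 tilt fix [ 0. -0. -0.] F [-0.   0.6  0.4] T [-0.06  0.01  0.01] q [-0.3   0.03 -0.38  1.15 -0.   -0.15] t 1.98 grip 1.0 0.0
```

Request:
drive_effector(increments=[-19.2, -36.6, 2, 0, 0, -0.004, -19.2, -36.6, 2, 0, 0, 0, -19.2, -36.6, 2, 0, 0, 0, 0, 0, 0, 0, 0, 0, 0, 0, 24, 0, 0, 0, 0, 0, 24, 0, 0, 0, 0, 0, 21, 0, 0, 0, 0, 0, 0, 0, 0, 0, 0, 0, 0, 0, 0, 0])

```text
clock: 3.1
tcp_pos: [511.6, -196.7, 132.1]
tool_rot: [0.227, 3.133, -0.0]
force: [0.9, -1.0, 0.2]
grip_width: 1.002
gripper_force: 0.0
```

Run:
```python
from h import *
need(510.5,-197.2,130.5,81.6)
for n in("scene",):
    p,d,K,E=look(n); cv2.imwrite("pics/tip.png",cv2.resize(p[220:460,90:330,::-1],None,fx=2.4,fy=2.4))
```

```text
tcp [ 511.6 -196.7  132.1] yaw 81.73 shift [ 1.  -0.7  1.6] rz 0.002 tilt fix [-0.     0.001  0.   ] F [ 0.9 -1.   0.2] T [-0.05 -0.04 -0.02] q [-0.48  0.22 -0.34  1.01  0.   -0.34] t 3.1 grip 1.002 0.0
```

View pics/tip.png

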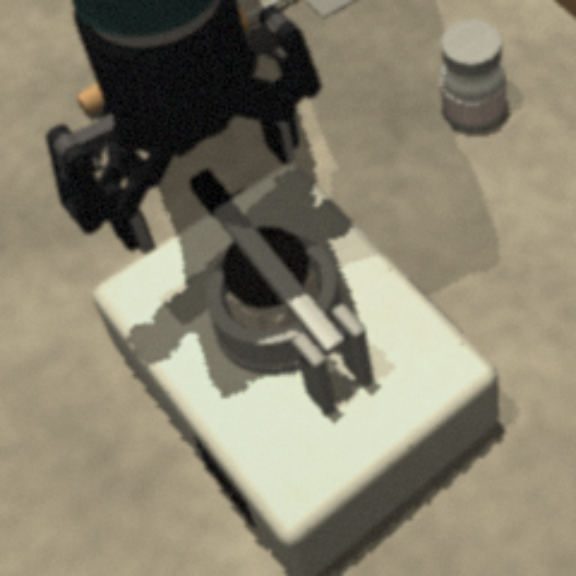

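Request:
drive_effector(increments=[0, 0, 1, 0, 0, 0, 0, 0, 0, 0, 0, 0, 0, 0, 0, 0, 0, 0, 0, 0, 0, 0, 0, 0, 0, 0, 0, 0, 0, 0, 0, 0, 0, 0, 0, 0, 0, 0, 0, 0, 0, 0, 0, 0, 0, 0, 0, 0], aperture=0.0, grip_n=30)

```text
clock: 4.15
tcp_pos: [511.3, -197.0, 130.3]
tool_rot: [-0.227, -3.133, -0.0]
force: [-0.2, -0.4, 0.9]
grip_width: 0.157
gripper_force: 35.0
```

```bash
python3 -c "
from h import *
need(510.5,-197.2,130.5,81.6)"
```

```text
tcp [ 511.3 -197.   130.3] yaw 81.71 shift [ 0.8 -0.3 -0.2] rz 0.002 tilt fix [ 0. -0. -0.] F [-0.2 -0.4  0.9] T [0.13 0.05 0.05] q [-0.49  0.22 -0.34  1.01  0.   -0.34] t 4.15 grip 0.157 34.95140254497528
```

Gripped at 13 mm. Following the arc.

Request:
drive_effector(increments=[-3, 0, -11, 0, 0, 0, -3.7, 0, -10.5, 0, 0, 0, -5, 0, -10.2, 0, 0, 0, -5.8, 0, -9.7, 0, 0, 0, -6.8, 0, -8.9, 0, 0, 0, -7.7, 0, -8.3, 0, 0, 0, -8.5, 0, -7.4, 0, 0, 0, -9.2, 0, -6.6, 0, 0, 0, -9.8, 0, -5.6, 0, 0, 0, -10.3, 0, -4.7, 0, 0, 0, 0, 0, 0, 0, 0, 0])

```text
clock: 5.52
tcp_pos: [582.2, -207.4, 214.1]
tool_rot: [0.226, 3.13, 0.0]
force: [-0.9, 1.7, -1.0]
grip_width: 0.158
gripper_force: 34.4
```

Request:
drive_effector(increments=[-10.7, 0, -3.5, 0, 0, 0, -11, 0, -2.5, 0, 0, 0, -11.2, 0, -1.4, 0, 0, 0, -11.3, 0, -0.3, 0, 0, 0, -11.3, 0, 0.9, 0, 0, 0, -11.1, 0, 2, 0, 0, 0, -10.9, 0, 3.1, 0, 0, 0, -10.5, 0, 4.2, 0, 0, 0, -10, 0, 5.1, 0, 0, 0, -9, 0, 5, 0, 0, 0, 0, 0, 0, 0, 0, 0, 0, 0, 0, 0, 0, 0])

```text
clock: 7.02
tcp_pos: [687.2, -222.7, 200.7]
tool_rot: [0.227, 3.131, 0.0]
force: [2.1, 4.0, 2.5]
grip_width: 0.156
gripper_force: 38.6
```

```bash
python3 -c "
from h import *
need(620,-213.4,119,81.6)"
```

```text
tcp [ 687.2 -222.7  200.7] yaw 81.71 shift [68.  -0.6 81.6] rz 0.002 tilt fix [0.    0.002 0.   ] F [2.1 4.  2.5] T [ 0.7  -0.16 -0.06] q [-0.4   0.47  0.16  1.26  0.   -0.26] t 7.03 grip 0.156 38.6050683259964
```

Request:
drive_effector(increments=[0, 0, 0, 0, 0, 0, 0, 0, 0, 0, 0, 0, 0, 0, 0, 0, 0, 0, 0, 0, 0, 0, 0, 0, 0, 0, -30, 0, 0, 0, 0, 0, -30, 0, 0, 0, 0, 0, 0, 0, 0, 0], aperture=0.6)

```text
clock: 7.9
tcp_pos: [688.0, -223.5, 264.3]
tool_rot: [0.227, 3.127, -0.004]
force: [0.5, -0.1, 0.2]
grip_width: 0.597
gripper_force: 0.0
```

Request:
drive_effector(increments=[30, 48, 0, 0, 0, 0, 30, 48, 0, 0, 0, 0, 30, 48, 0, 0, 0, 0, 30, 48, 0, 0, 0, 0, 30, 48, 0, 0, 0, 0, 30, 48, 0, 0, 0, 0, 0, 0, 0, 0, 0, -0.18, 0, 0, 0, 0, 0, -0.18, 0, 0, 0, 0, 0, -0.18, 0, 0, 0, 0, 0, -0.18, 0, 0, 0, 0, 0, -0.044, 0, 0, 0, 0, 0, 0], aperture=1.0)

```text
clock: 9.4
tcp_pos: [549.0, 88.3, 259.4]
tool_rot: [0.956, -2.991, -0.001]
force: [0.4, -0.2, -0.6]
grip_width: 1.001
gripper_force: 0.0
```

Run:
```python
from h import *
need(508.5,192.7,180,125.5)
I=[]
for n in("scene","top"):
    p,d,K,E=look(n); np.savez(f"{n}1.npz",p=p,d=d,K=K,E=E)
    y0,x0=(270,120) if n=="scene" else (170,380)
    I.append(cv2.resize(p[y0:y0+130,x0:x0+130,::-1],(400,400),interpolation=cv2.INTER_CUBIC))
cv2.imwrite("pics/sock.png",np.hstack(I))
```

```text
tcp [549.   88.3 259.4] yaw 125.44 shift [-27.7 108.5  79.5] rz -0.001 tilt fix [ 0.001 -0.002  0.   ] F [ 0.4 -0.2 -0.6] T [-0.05  0.01  0.01] q [ 0.04  0.15 -0.15  1.28 -0.   -0.58] t 9.4 grip 1.001 0.0
```

View pics/sock.png

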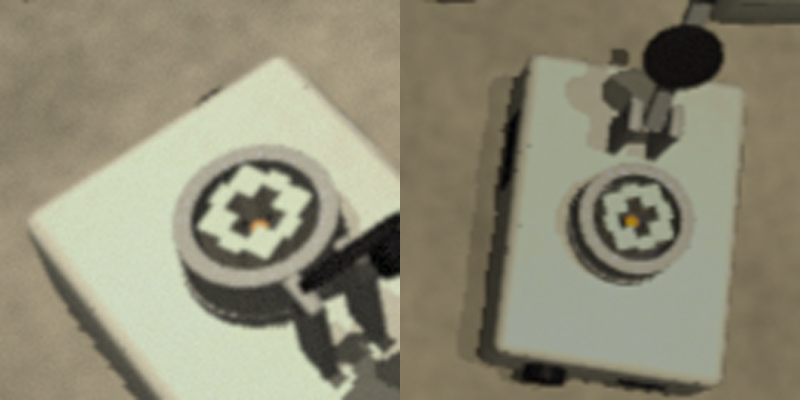

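Run:
```python
from h import *
I=[]
O=np.array([560.65,-204.6]); s=8; N=400
for n in("scene","top"):
    f=np.load(n+"1.npz"); p,K,E=f["p"],f["K"],f["E"]
    # homography plane z=105 -> pixel ; output px (i,j): x=O+ (i-200)/s, y=O+(200-j)/s
    H=K@E[:3,[0,1,3]]+np.outer(K@E[:3,2],[0,0,105]); 
    A=np.array([[1/s,0,O[0]-200/s],[0,-1/s,O[1]+200/s],[0,0,1]])
    w=cv2.warpPerspective(p,np.linalg.inv(H@A),(N,N),flags=cv2.INTER_CUBIC)if 0 else cv2.warpPerspective(p,H@A,(N,N),flags=cv2.INTER_CUBIC|cv2.WARP_INVERSE_MAP)
    g=cv2.cvtColor(w,cv2.COLOR_RGB2GRAY)
    yy,xx=np.mgrid[:N,:N]; X=(xx-200)/s; Y=(200-yy)/s
    m=((g>150)&(np.hypot(X,Y)<26)).astype(np.uint8)
    nl,lab,st,_=cv2.connectedComponentsWithStats(m)
    k=1+st[1:,4].argmax(); m=(lab==k).astype(np.uint8)
    c,_=cv2.findContours(m,cv2.RETR_EXTERNAL,cv2.CHAIN_APPROX_NONE); c=max(c,key=cv2.contourArea); hull=cv2.convexHull(c)
    M=cv2.moments(hull); cx,cy=M["m10"]/M["m00"],M["m01"]/M["m00"]; cX,cY=(cx-200)/s,(200-cy)/s
    dk=(cv2.drawContours(np.zeros_like(m),[c],-1,1,-1)>0)&(m==0)
    z=(X-cX)+1j*(Y-cY); r=abs(z)
    for nm,mm,sg in (("white",(m>0)&(r<13)&(r>4),-1),("dark",(m==0)&(r<13)&(r>4),1),("dark12",(g<115)&(r<13)&(r>3),1)):
        a=np.degrees(np.angle(sg*np.sum((z[mm]/r[mm])**4)))/4; print(n,nm,"slot angle",round(a,1),"mod 90", round(a%90,1))
    print(n,"face centre",(O+[cX,cY]).round(1),"minrect",cv2.minAreaRect(hull)[1:], "area",M["m00"]/s/s)
    e=cv2.fitEllipse(hull); print(e)
    I.append(w[:,:,::-1])
cv2.imwrite("pics/rect.png",np.hstack(I))
```

```text
scene white slot angle 14.1 mod 90 14.1
scene dark slot angle 14.1 mod 90 14.1
scene dark12 slot angle 14.4 mod 90 14.4
scene face centre [ 559.3 -204.5] minrect ((343.7219543457031, 343.52874755859375), 75.0685806274414) area 1580.1171875
((189.02259826660156, 200.8293914794922), (378.2559814453125, 379.6246643066406), 128.66355895996094)
top white slot angle 13.6 mod 90 13.6
top dark slot angle 13.6 mod 90 13.6
top dark12 slot angle 11.6 mod 90 11.6
top face centre [ 560.7 -203.4] minrect ((324.9290466308594, 321.5810852050781), 65.26049041748047) area 1393.8984375
((200.8052520751953, 188.9506378173828), (352.0320129394531, 359.602294921875), 173.965576171875)
```

View pics/rect.png

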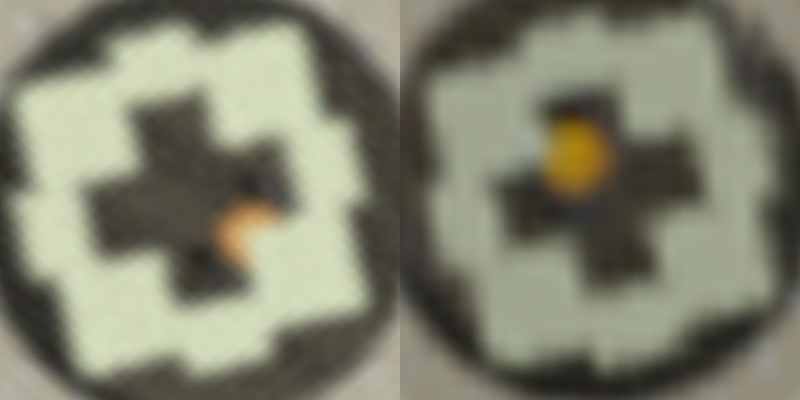

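The rectified view of the drive face shows the cross centred at about (190,198) in the scene view and (600,190) in the top view. The slots lie at about 14° to world x. Next, the beater.

Request:
drive_effector(increments=[-9.2, 36.2, 26.5, 0, 0, 0, -9.2, 36.2, 26.5, 0, 0, 0, -9.3, 36.1, 26.5, 0, 0, 0, 0, 0, 0, 0, 0, 0, 0, 0, 0, 0, 0, 0])

```text
clock: 10.12
tcp_pos: [509.7, 192.6, 181.4]
tool_rot: [-0.957, 2.992, -0.001]
force: [-0.6, -0.1, 0.7]
grip_width: 0.994
gripper_force: 0.0
```

```bash
python3 -c "
from h import *
need(508.5,192.7,105,125.5)"
```

```text
tcp [509.7 192.6 181.4] yaw 125.48 shift [ 0.9  0.8 76.4] rz -0.0 tilt fix [-0.001  0.     0.   ] F [-0.6 -0.1  0.7] T [-0.   -0.02 -0.02] q [ 0.24  0.17 -0.28  1.11 -0.   -0.38] t 10.12 grip 0.994 0.0
```

Request:
drive_effector(increments=[0.9, 0.8, 26, 0, 0, 0, 0, 0, 25, 0, 0, 0, 0, 0, 25, 0, 0, 0, 0, 0, 0, 0, 0, 0, 0, 0, 0, 0, 0, 0])

```text
clock: 10.75
tcp_pos: [509.7, 192.6, 106.6]
tool_rot: [-0.955, 2.99, -0.0]
force: [-0.3, 0.3, 0.3]
grip_width: 0.997
gripper_force: 0.0
```

Request:
drive_effector(increments=[0, 0, 0, 0, 0, 0, 0, 0, 0, 0, 0, 0, 0, 0, 0, 0, 0, 0, 0, 0, 0, 0, 0, 0, 0, 0, 0, 0, 0, 0, 0, 0, 0, 0, 0, 0, 0, 0, 0, 0, 0, 0, 0, 0, 0, 0, 0, 0], aperture=0.0, grip_n=60)

```text
clock: 11.75
tcp_pos: [508.4, 192.9, 105.4]
tool_rot: [-0.957, 2.992, -0.0]
force: [0.5, -0.7, 3.5]
grip_width: 0.179
gripper_force: 58.8
```

```bash
python3 -c "
from h import *
need(508.5,192.7,105,125.5)"
```

```text
tcp [508.4 192.9 105.4] yaw 125.47 shift [ 0.1 -0.2  0.4] rz -0.0 tilt fix [-0.     0.001  0.   ] F [ 0.5 -0.7  3.5] T [-0.12 -0.09  0.05] q [ 0.24  0.24 -0.37  0.95 -0.   -0.38] t 11.75 grip 0.179 58.75263512134552
```

Request:
drive_effector(increments=[0, 0, -15, 0, 0, 0, 0, 0, -25, 0, 0, 0, 0, 0, -25, 0, 0, 0, 0, 0, -25, 0, 0, 0, 0, 0, -25, 0, 0, 0, 0, 0, -20, 0, 0, 0, 0, 0, 0, 0, 0, 0, 0, 0, 0, 0, 0, 0])

```text
clock: 12.75
tcp_pos: [507.3, 192.7, 239.3]
tool_rot: [0.957, -2.991, -0.0]
force: [0.5, 0.7, -1.6]
grip_width: 0.176
gripper_force: 58.5
```

Request:
drive_effector(increments=[18.8, -35.3, 0, 0, 0, 0, 18.8, -35.3, 0, 0, 0, 0, 18.8, -35.3, 0, 0, 0, 0, 18.8, -35.3, 0, 0, 0, 0, 18.8, -35.3, 0, 0, 0, 0, 18.8, -35.3, 0, 0, 0, 0, 18.8, -35.3, 0, 0, 0, 0, 18.8, -35.3, 0, 0, 0, 0, 0, 0, 0, 0, 0, 0.125, 0, 0, 0, 0, 0, 0.125, 0, 0, 0, 0, 0, 0.125, 0, 0, 0, 0, 0, 0])

```text
clock: 14.25
tcp_pos: [548.5, -124.1, 238.5]
tool_rot: [0.384, -3.115, -0.002]
force: [0.0, 0.2, -1.4]
grip_width: 0.18
gripper_force: 58.9
```

```bash
python3 -c "
from h import *
need(560.3,-204.2,220,104)"
```

```text
tcp [ 548.5 -124.1  238.5] yaw 104.07 shift [  8.  -80.6  18.4] rz 0.001 tilt fix [ 0.002 -0.002 -0.   ] F [ 0.   0.2 -1.4] T [-0.02 -0.03  0.03] q [-0.34  0.17 -0.16  1.24  0.   -0.58] t 14.25 grip 0.18 58.87557506561279
```

Request:
drive_effector(increments=[2.7, -26.9, 4, 0, 0, 0, 2.7, -26.9, 4, 0, 0, 0, 2.6, -26.8, 4, 0, 0, 0, 0, 0, 0, 0, 0, 0, 0, 0, 0, 0, 0, 0, 0, 0, 0, 0, 0, 0])

```text
clock: 15.0
tcp_pos: [561.0, -203.6, 228.0]
tool_rot: [0.385, -3.118, -0.001]
force: [0.4, -0.2, -1.7]
grip_width: 0.176
gripper_force: 59.1
```

Run:
```python
from h import *
need(560.3,-204.2,220,104)
I=[]
for n in("scene","top"):
    p,d,K,E=look(n); np.savez(f"{n}2.npz",p=p,d=d,K=K,E=E)
    y0,x0=(210,90) if n=="scene" else (150,360)
    I.append(cv2.resize(p[y0:y0+180,x0:x0+180,::-1],(400,400),interpolation=cv2.INTER_CUBIC))
cv2.imwrite("pics/over.png",np.hstack(I))
```

```text
tcp [ 561.  -203.6  228. ] yaw 104.08 shift [ 0.8 -0.4  8. ] rz 0.001 tilt fix [ 0.001 -0.    -0.   ] F [ 0.4 -0.2 -1.7] T [-0.01  0.01  0.01] q [-0.46  0.23 -0.11  1.23  0.   -0.7 ] t 15.0 grip 0.176 59.068023562431335
```

View pics/over.png

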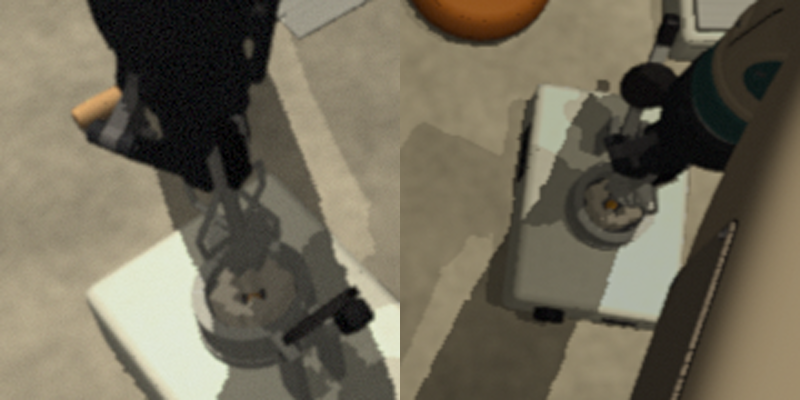

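The beater hangs upright over the socket, at (240,230) in the scene half, and nothing is touching. I'll lower it while watching the force.

Request:
drive_effector(increments=[0.8, -0.4, 8, 0, 0, 0, 0, 0, 8, 0, 0, 0, 0, 0, 6, 0, 0, 0, 0, 0, 0, 0, 0, 0, 0, 0, 0, 0, 0, 0])

```text
clock: 15.72
tcp_pos: [560.6, -205.2, 206.1]
tool_rot: [-0.383, 3.118, -0.0]
force: [-0.4, -0.3, -1.4]
grip_width: 0.172
gripper_force: 59.1
```

Request:
drive_effector(increments=[0, 0, 1.5, 0, 0, 0, 0, 0, 1.5, 0, 0, 0, 0, 0, 1.5, 0, 0, 0, 0, 0, 1.5, 0, 0, 0, 0, 0, 0, 0, 0, 0])

```text
clock: 16.35
tcp_pos: [560.4, -205.0, 199.9]
tool_rot: [0.383, -3.118, -0.0]
force: [-0.1, 0.0, -1.3]
grip_width: 0.176
gripper_force: 59.1
```

```bash
python3 -c "
from h import *
need(560.3,-204.2,178,104)"
```

```text
tcp [ 560.4 -205.   199.9] yaw 103.99 shift [-0.1  0.8 21.9] rz -0.0 tilt fix [ 0. -0. -0.] F [-0.1  0.  -1.3] T [-0.02  0.01 -0.03] q [-0.46  0.25 -0.15  1.18 -0.   -0.7 ] t 16.35 grip 0.176 59.098268151283264
```

Request:
drive_effector(increments=[0, 0.4, 1.5, 0, 0, 0, 0, 0, 1.5, 0, 0, 0, 0, 0, 1.5, 0, 0, 0, 0, 0, 0, 0, 0, 0, 0, 0, 0, 0, 0, 0])

```text
clock: 16.98
tcp_pos: [560.5, -204.7, 195.6]
tool_rot: [-0.383, 3.118, -0.0]
force: [-0.9, 0.3, -1.7]
grip_width: 0.182
gripper_force: 59.1
```

```bash
python3 -c "
from h import *
need(560.3,-204.2,178,104)"
```

```text
tcp [ 560.5 -204.7  195.6] yaw 103.99 shift [ 0.   0.6 17.6] rz -0.0 tilt fix [-0.  0.  0.] F [-0.9  0.3 -1.7] T [-0.   -0.01  0.03] q [-0.46  0.25 -0.15  1.17 -0.   -0.7 ] t 16.98 grip 0.182 59.099024534225464
```

Request:
drive_effector(increments=[0, 0, 1.5, 0, 0, 0, 0, 0, 1.5, 0, 0, 0, 0, 0, 1.5, 0, 0, 0, 0, 0, 1.5, 0, 0, 0, 0, 0, 0, 0, 0, 0, 0, 0, 0, 0, 0, 0], grip_n=90)

```text
clock: 17.73
tcp_pos: [560.5, -204.8, 189.6]
tool_rot: [-0.383, 3.118, -0.0]
force: [0.4, 0.4, -0.8]
grip_width: 0.169
gripper_force: 89.8
```

```bash
python3 -c "
from h import *
need(560.3,-204.2,178,104)"
```

```text
tcp [ 560.5 -204.8  189.6] yaw 103.99 shift [ 0.   0.6 11.6] rz -0.0 tilt fix [-0.  0.  0.] F [ 0.4  0.4 -0.8] T [ 0.01 -0.04  0.02] q [-0.46  0.26 -0.16  1.15 -0.   -0.7 ] t 17.73 grip 0.169 89.75816130638123
```

Request:
drive_effector(increments=[0, 0, 1.5, 0, 0, 0, 0, 0, 1.5, 0, 0, 0, 0, 0, 1.5, 0, 0, 0, 0, 0, 1.5, 0, 0, 0, 0, 0, 0, 0, 0, 0, 0, 0, 0, 0, 0, 0])

```text
clock: 18.48
tcp_pos: [560.7, -204.8, 184.0]
tool_rot: [-0.383, 3.118, -0.001]
force: [-0.9, -0.0, 4.0]
grip_width: 0.171
gripper_force: 90.9
```

```bash
python3 -c "
from h import *
need(560.3,-204.2,178,104)"
```

```text
tcp [ 560.7 -204.8  184. ] yaw 103.99 shift [0.3 0.7 6. ] rz -0.0 tilt fix [-0.     0.001 -0.   ] F [-0.9 -0.   4. ] T [0.07 0.17 0.03] q [-0.46  0.26 -0.17  1.14  0.   -0.7 ] t 18.48 grip 0.171 90.93652367591858
```

Ejector contact is as expected (+5 N). Pressing on to the collar.

Request:
drive_effector(increments=[0, 0, 1.5, 0, 0, 0, 0, 0, 1.5, 0, 0, 0, 0, 0, 1.5, 0, 0, 0, 0, 0, 0, 0, 0, 0, 0, 0, 0, 0, 0, 0])

```text
clock: 19.1
tcp_pos: [560.8, -204.8, 179.6]
tool_rot: [-0.383, 3.117, -0.001]
force: [-0.7, -0.3, 6.3]
grip_width: 0.173
gripper_force: 91.2
```

Request:
drive_effector(increments=[0, 0, 1, 0, 0, 0, 0, 0, 1, 0, 0, 0, 0, 0, 0, 0, 0, 0, 0, 0, 0, 0, 0, 0])

```text
clock: 19.6
tcp_pos: [560.8, -204.9, 178.5]
tool_rot: [-0.383, 3.117, -0.001]
force: [-2.1, 0.5, 10.2]
grip_width: 0.176
gripper_force: 92.1
```

```bash
python3 -c "
from h import *
need(560.3,-204.2,178,104)"
```

```text
tcp [ 560.8 -204.9  178.5] yaw 104.0 shift [0.3 0.8 0.5] rz -0.0 tilt fix [-0.001  0.001 -0.   ] F [-2.1  0.5 10.2] T [ 0.31  0.53 -0.01] q [-0.46  0.26 -0.17  1.13 -0.   -0.7 ] t 19.6 grip 0.176 92.11006879806519
```

Request:
drive_effector(increments=[0, 0, 1, 0, 0, 0, 0, 0, 1, 0, 0, 0, 0, 0, 0, 0, 0, 0, 0, 0, 0, 0, 0, 0])

```text
clock: 20.1
tcp_pos: [560.9, -205.0, 178.5]
tool_rot: [-0.383, 3.116, -0.002]
force: [-4.5, 2.1, 18.2]
grip_width: 0.174
gripper_force: 93.3
```

```bash
python3 -c "
from h import *
need(560.3,-204.2,178,104)"
```

```text
tcp [ 560.9 -205.   178.5] yaw 104.0 shift [0.4 0.9 0.5] rz 0.0 tilt fix [-0.002  0.002  0.   ] F [-4.5  2.1 18.2] T [0.68 1.32 0.05] q [-0.46  0.26 -0.17  1.13 -0.   -0.7 ] t 20.1 grip 0.174 93.30434560775757
```

The TCP has stopped at 178.5 mm while the force keeps rising, and I predicted 178.4 mm for fully home. One last look before handing in.

Request:
drive_effector(increments=[0, 0, 0, 0, 0, 0, 0, 0, 0, 0, 0, 0, 0, 0, 0, 0, 0, 0, 0, 0, 0, 0, 0, 0])

```text
clock: 20.6
tcp_pos: [560.9, -205.0, 178.5]
tool_rot: [-0.383, 3.116, -0.002]
force: [-5.0, 2.0, 18.1]
grip_width: 0.176
gripper_force: 93.3
```

Run:
```python
from h import *
p,d,K,E=look("scene"); cv2.imwrite("pics/fin.png",np.hstack([cv2.resize(p[220:420,90:330,::-1],(480,400)),cv2.resize(p[130:240,310:430,::-1],(320,400))]))
```

```text
(no output)
```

View pics/fin.png

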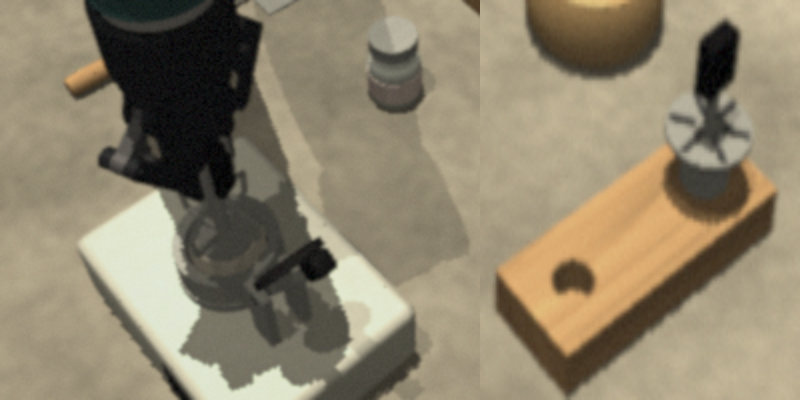

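The beater is seated in the head at (230,240), the lever is back at (295,260), and the disc tool still stands in its well at (710,140).

```bash
python3 -c "
from h import *
print(env.job_done())"
```

```text
the job is handed in; nothing more can be done
None
```

I handed the job in at about 21 s: the lever is back at about 2.2 rad, the beater is pressed fully home in the socket and still gripped (about 18 N down, 93 N grip), and the disc attachment was left alone; no verdict came back.

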